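# Shut and bolt the stock case

### The arm

A 6-joint arm with a two-finger parallel gripper is mounted at the origin on the work surface. World frame = base frame: x ahead of the robot, y to its left, z up, the work surface at z = 0. Lengths are in m, angles in rad, forces in N, time in s.
With the tool pointing down it reaches from about 0.375 to 0.9 m from the base axis. Payload 3.1 kg.
Tool frame: the origin (TCP) lies on the centre line of the jaws, within the pads' length; the fingertips stand robot.finger_overhang ahead of it and the grasp point (between the pads) lies 2 mm behind it (robot.finger_overhang is the distance from the TCP to the fingertips, in m); z points along the fingers, y is the direction in which the jaws open and shut (so a half turn about z gives the same grasp; the last joint's range is limited). The gripper opens to 87 mm and grips with 3 to 60 N. Pads are 19 mm wide; open, the fingers measure 117 mm over their backs; the gripper's body (75 mm by 190 mm) begins 51 mm behind the grasp point.
Start: joints at [-1.405, 0.527, 1.433, -0, 1.181, -0.178], TCP at [0.211, -0.588, 0.24] pointing down, gripper open.
Joint ranges: [-3.08, 3.08], [-0.75, 2.2], [0.22, 2.44], [-1.43, 4.57], [0, 2.65], [-2.85, 2.85]. Speed limits (rad/s): [2.79, 2.79, 3.14, 3.14, 3.14, 3.14].

### API

Orientations are given as a unit quaternion [x, y, z, w].
In Python, from rig import robot gives the robot as it stands. The module is installed in compiled form; this text tells all that it offers.
- The arm moves only by the tool step_arm, never from a script. Its arguments are lists of equal length, an entry for each row: "slide": the shift along the tool's x, y, z in mm, a list of three; "twist": the turn about the tool's z in degrees. A call has 1 to 20 rows; each row shifts and turns the commanded pose from where the row before left it, along the tool's axes as they then stand; what a row does not reach is not made up. A row lasts 1/12 s, in which the tool goes at most 41.7 mm and 7.16 degrees, less where a joint would pass 70% of its speed; a pose out of reach is approached as far as the arm can. A call is refused whole if a number of a shift passes 41.7 or a number of a turn 7.16, either way. A call with a gripper value outside its range is refused whole. "jaw" is the finger opening in mm, from 0 to 87, set as the call begins (left out, the last holds). The fingers move at their own pace and stop on an object; "force" is the grip in N (left out, the last holds). Time passes only in rows, so rows that do not move let the fingers close. It gives the time, the measured TCP pose, the force and the opening at its end, in the units of the state.
- robot.get_obs(): the state, without advancing time (a new reading comes with each control period).
- robot.camera(name): name is "side" or "top" or "wrist"; returns a dict with "color" (384x512x3 uint8, blue, green, red), "depth" (384x512 float32, m along the optical axis (not along the pixel's ray), 0 where there is no reading), "camera_matrix" (3x3 intrinsics, pixels), "origin" and "orientation" of the camera in the world. Camera axes: x right, y down, z forward; pixel columns grow to the right and rows downward; lengths in m; the calibration is good to about 2 mm. The wrist camera is an equidistant fisheye: a pixel r from the principal point sees the ray r / f radians off the axis. A picture is of the moment at which its call begins.
- robot.hand_in(): hands the job in, once; it reports no verdict.
The state is a dict: "time": time; "q": joint angles; "joint_velocities": joint speeds; "joint_torque": joint torques, N m; "position": TCP position; "tool_rot": TCP orientation; "ft_force": force on the tool from outside, world axes, zero at the start; "moment": the same for the moment, N m; "grip_width": finger opening in m.
Only numpy, scipy, OpenCV 4.12 (cv2) and the standard library are available. Lean on these libraries where they do the work, as an engineer would, in place of code of your own. Each camera call takes 0.05 s, during which the arm holds its last target.

### The job

Put the grey stock case away safely: slide its cover fully shut, then slide the barrel bolt all the way home into the keeper on the cover, and last lay the bolt's lever down flat into its notch so that the bolt cannot slide back. Do not knock the fittings standing on the case or shift the loose things on the bench.

Things in the scene. Friction and masses are not known exactly. Their poses are not given: they have to be found in the camera images.
- case: Grey steel stock case fixed to the bench, 240 (x) by 340 (y) by 100 high; origin at the centre of its underside, z up. Its x points away from the robot, the way its cover shuts; y to the left. Right part (y -170 to +30 mm): open compartment under a sliding metal cover. Left part (y +30 to +170): closed deck, top at z = 100, with the barrel bolt.
- collars (a point): Fixed point of the case at (0, 104, 122) mm on the bolt's axis, midway between its two collars. The bolt is an 18 mm round rod, 180 long, along the case's y at x = 0, z = 122 (case frame); the collars stand at y 44 to 60 and 147 to 163, 36 wide, tops at z = 137.
- guard (a point): Middle of the top edge of a fixed guard bar beside the rod, on the lever's robot side: x -24 to -16, y 85 to 153, top z = 130 (mm, case frame). It stops the lever from lying down; only with the bolt home can the lever lie flat, in the notch between the guard's end and the front collar.
- cover (a joint): Sliding cover, 236 by 190 by 4 mm plate, top at z = 104 in the case's frame. 0 = fully shut against its stop, grows in m as it is open towards the case's -x (to 0.125). Friction about 3 N, stays where it is left.
- keeper (a point): Middle of the opening of the bolt's keeper, a steel bracket on the cover: 40 wide (x), 18 long (y 0 to 18 of the case), top at z = 143, opening 26 wide. In line with the rod (x = 0 in the case's frame) only when the cover is shut; otherwise the rod misses it or jams on it.
- cover_handle (a point): Centre of the top bar of the cover's handle: round bar of 14 mm diameter, 114 long along the case's y, axis 38 mm above the cover's top face (z = 142 in the case's frame). With the cover shut it is at x = +70, y = -75 in the case's frame. It can be pushed along the case's +x.
- bolt (a joint): Slide of the bolt, m: 0 = fully drawn, grows as it moves along the case's -y towards the cover; 0.060 = home at its stop, the rod's nose 20 mm beyond the keeper. Friction about 2.5 N, stays where it is left.
- lever (a joint): Angle of the bolt's lever about the rod's axis, rad: 0 = upright, grows as it tips towards the case's -x; 1.52 = flat, at its stop. Stiff hinge (about 0.07 N m), stays where it is left.
- lever_ball (a point): Centre of the ball (22 mm diameter) on the end of the lever, a 12 mm round bar that stands out from the rod; the ball's centre is 60 mm from the rod's axis. In the case's frame it moves with the bolt from y = 135 (drawn) to y = 75 (home).
- fit_a: Bystander: steel hexagon fitting, 38 wide and 48 high, standing on the case's deck beyond the bolt; origin at the centre of its foot.
- fit_b: Bystander: round steel sleeve, 30 in diameter and 36 high, standing on the case's deck on the robot's side of the bolt; origin at the centre of its foot.
- valve_c: Bystander: aluminium valve block with a steel cartridge, 120 by 50 by 45 high, on the bench to the left; origin under the block's centre.
- fit_c: Bystander: large hexagon fitting, 57 wide and 72 high, on the bench to the left; origin at the centre of its foot.
- spanner: Bystander: steel spanner 180 long on the bench to the right; origin under its middle.
- tape: Bystander: roll of brown tape, 90 in diameter and 50 high, on the bench to the right; origin at the centre of its foot.

How it is judged:
By the outcome, as a careful person would: the job done as asked, in the order asked, and still so for the second after the job is handed in, with the robot touching nothing.
It also fails if it takes over 58 s, if anything falls off the work surface, if the arm or the gripper's body presses on something with over 40 N, if the wrist force passes 120 N, or if a joint passes its speed limit or range.

## Working session

There is one attempt and no reset: what is moved stays moved. The work goes in short steps, Python scripts to look and compute and a tool call to move; the robot and the scene stay as the last step left them, time stands still between calls to the robot, and variables do not carry over. Pictures are saved under pics/ and viewed, and the job is handed in when it is done.

Besides the shell and the picture viewer there is one more tool, called after "Emit:" by a JSON object that holds its "op" and its "data". step_arm: Moves the arm, as the interface text tells. Its arguments: {"type":"object","properties":{"slide":{"type":"array","items":{"type":"array","items":{"type":"number"}}},"twist":{"type":"array","items":{"type":"number"}},"jaw":{"type":"number"},"force":{"type":"number"}},"required":["slide","twist"]}

```bash
mkdir -p pics; cat > h.py <<'E'
import numpy as np, cv2
from rig import robot
from scipy.spatial.transform import Rotation as R
def snap(n,f):
    c=robot.camera(n); cv2.imwrite('pics/'+f+'.png',c['color']); np.savez('pics/'+f+'.npz',**c); return c
def pts(c):
    K=c['camera_matrix'];d=c['depth'];v,u=np.mgrid[:d.shape[0],:d.shape[1]]
    p=np.stack([(u-K[0,2])/K[0,0]*d,(v-K[1,2])/K[1,1]*d,d],-1)
    return p@R.from_quat(c['orientation']).as_matrix().T+c['origin']
def proj(c,P):
    p=(np.atleast_2d(P)-c['origin'])@R.from_quat(c['orientation']).as_matrix()
    K=c['camera_matrix'];return p[:,:2]/p[:,2:]*[K[0,0],K[1,1]]+K[:2,2]
E
python3 - <<'E'
from h import *
for n in('top','side'):
    c=snap(n,n+'0'); print(n,c['camera_matrix'].tolist(),c['origin'],c['orientation'],(c['depth']>0).mean())
print(robot.get_obs(),robot.finger_overhang)
E
```

```text
top [[393.3471025010026, 0.0, 252.33895542297464], [0.0, 393.3471025010026, 193.27967342854373], [0.0, 0.0, 1.0]] [3.27365929e-01 1.52468383e-03 1.54701339e+00] [ 0.70795901 -0.70255485  0.05591984 -0.04564748] 0.9959920247395834
side [[428.7977905074863, 0.0, 252.99180691245053], [0.0, 428.7977905074863, 192.5493291227591], [0.0, 0.0, 1.0]] [0.10442199 0.74287182 1.1239692 ] [-0.22630728  0.90791678 -0.34060882  0.0919661 ] 0.9958546956380209
{'time': 0.1, 'q': array([-1.40449399e+00,  5.28339228e-01,  1.43379736e+00,  1.22303536e-05,
        1.18140788e+00, -1.78509327e-01]), 'joint_velocities': array([ 0.0018376 , -0.00351906, -0.00329136,  0.00071032,  0.00050979,
        0.00076974]), 'joint_torque': array([ 1.11946060e-04, -4.40983737e+01, -1.77150804e+01,  6.34016376e-02,
        5.34092565e-02, -4.16625642e-05]), 'position': array([ 0.21117992, -0.58756185,  0.23868296]), 'tool_rot': array([ 9.85174821e-01,  1.71550636e-01,  1.16114436e-05, -9.75855777e-04]), 'ft_force': array([ 0.41308264, -0.09079136,  0.37438916]), 'moment': array([ 0.01693711, -0.02321537, -0.09888767]), 'grip_width': 0.08730393362314627} 0.017
```

View pics/top0.png

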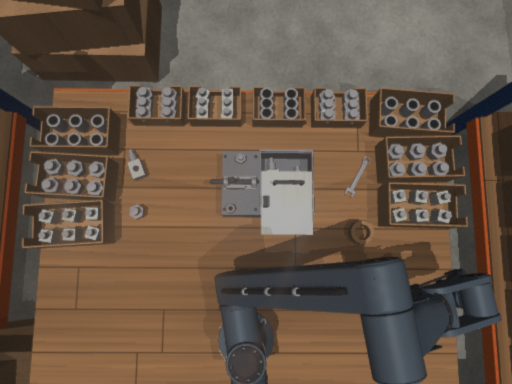

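View pics/side0.png

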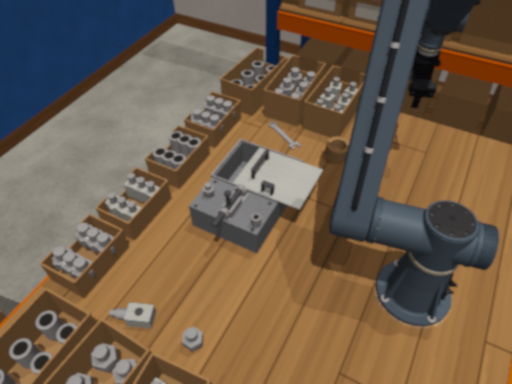

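The case is near (265,190) in the top view, with the deck and bolt on its left and the cover partly open towards the robot. I'll enlarge both views and measure.

```bash
python3 - <<'E'
from h import *
t=dict(np.load('pics/top0.npz'));s=dict(np.load('pics/side0.npz'))
a=cv2.resize(t['color'][140:245,205:325],None,fx=6,fy=5.6,interpolation=2);cv2.imwrite('pics/topz.png',a)
a=cv2.resize(s['color'][130:255,180:330],None,fx=5,fy=4.8,interpolation=2);cv2.imwrite('pics/sidez.png',a)
P=pts(t); z=P[...,2]
box=np.zeros(z.shape,bool);box[140:245,205:325]=1
for lo,hi in((.09,.102),(.1025,.11)):
    m=box&(z>lo)&(z<hi);q=P[m]
    r=cv2.minAreaRect((q[:,:2]*1000).astype(np.float32));print(lo,m.sum(),r,np.median(q[:,2]))
m=box&(z>.03)
print(cv2.minAreaRect((P[m][:,:2]*1000).astype(np.float32)))
for y in range(145,240,4): print(y,(z[y,215:320:3]*1000).astype(int).tolist())
E
```

```text
0.09 2598 ((544.5381469726562, -75.43318176269531), (316.3138732910156, 340.16644287109375), 0.5183977484703064) 0.09939391229577366
0.1025 2438 ((544.1790161132812, -75.83103942871094), (315.9401550292969, 340.2441711425781), 0.4549867808818817) 0.10480260166300825
((515.7142333984375, -56.203277587890625), (373.4043884277344, 383.3789978027344), 1.5642842054367065)
145 [-3, -3, -2, 0, -3, 4, -1, -1, -4, 1, -4, 1, 6, 2, 2, -4, 2, 0, -3, -4, 0, -5, -2, 2, -5, 4, 0, 0, -2, -3, 2, 0, 2, -1, -5]
149 [0, -7, -1, 1, -4, 0, 0, 0, 1, -4, -5, 0, -4, 0, 2, 3, -7, -3, -5, 4, 6, 0, 0, -8, 0, 1, -1, 4, -1, -4, -5, 2, 2, 0, 0]
153 [2, 0, -2, 98, 97, 99, 96, 97, 99, 102, 96, 96, 94, 98, 97, 110, 91, 92, 97, 96, 93, 96, 97, 98, 91, 97, 94, 94, 98, 97, 96, 99, 102, -5, 1547]
157 [6, 0, -1, 93, 101, 99, 101, 132, 145, 146, 98, 100, 99, 98, 97, 108, 28, 27, 29, 31, 31, 28, 35, 29, 33, 37, 32, 34, 37, 34, 34, 32, 97, 4, 0]
161 [-2, 5, 1, 99, 98, 97, 97, 102, 125, 126, 110, 96, 96, 100, 102, 107, 3, 0, 28, 33, 6, 6, 6, -2, 7, -1, 1, 2, 7, -1, 2, 24, 93, 2, 7]
165 [0, 5, -4, 96, 94, 102, 96, 101, 98, 100
[... 2237 characters left out ...]
 2, -4, -2, -5, 3, 0, -1, 2, 100, 107, 105, 103, 103, 102, 106, 100, 94, 103, 104, 101, 104, 103, 103, 107, 99, 0, 0]
225 [-3, -3, -5, -4, 0, 3, -1, -1, 6, 0, -1, -4, 2, 3, 2, -2, 102, 103, 104, 1547, 101, 103, 105, 109, 99, 104, 103, 101, 108, 103, 103, 99, 105, 2, 4]
229 [-4, 1547, -1, 0, 4, 0, -1, -6, 3, -1, -2, -3, -2, -2, -1, 5, 100, 99, 101, 105, 102, 100, 104, 101, 106, 107, 97, 108, 104, 107, 112, 102, 100, -1, -3]
233 [-2, 0, 3, 3, -4, 0, 3, -1, 3, 0, 0, 5, -1, -1, 2, -4, 104, 102, 99, 105, 104, 103, 101, 99, 100, 105, 101, 104, 104, 105, 105, 107, 105, -5, 2]
237 [0, 2, -4, 2, -4, 0, -1, 0, -3, 0, 3, 1, 1, 5, 0, 0, -2, 1, 0, -2, -2, -2, -2, 0, -8, -1, 2, 0, 0, -1, -1, 6, 0, -3, -4]
```

View pics/topz.png

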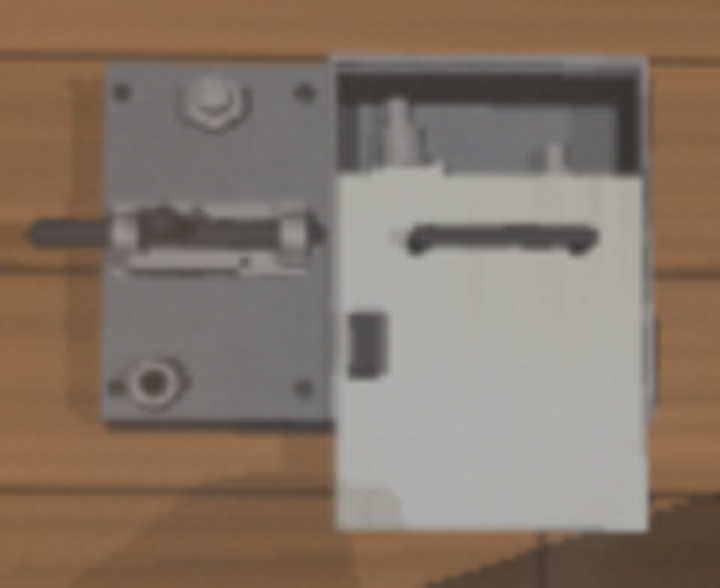

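View pics/sidez.png

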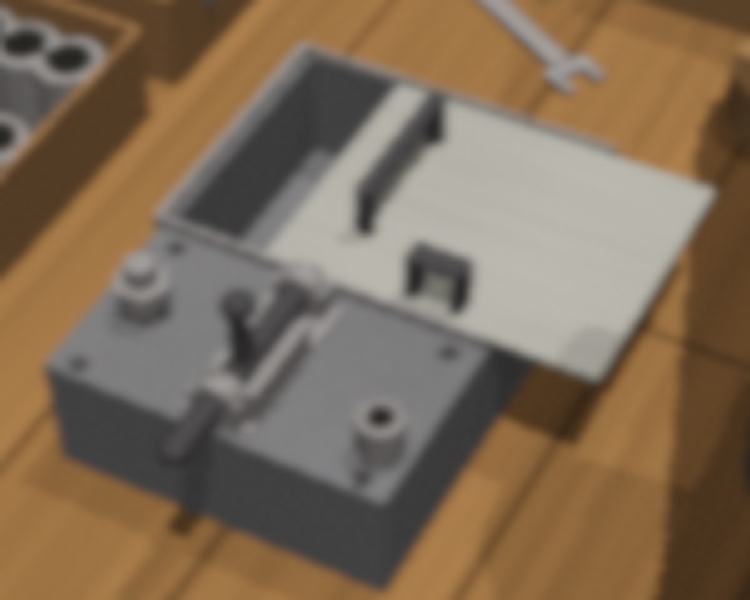

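```bash
python3 - <<'E'
from h import *
t=dict(np.load('pics/top0.npz'));P=pts(t);z=P[...,2]
K=t['camera_matrix'];Rm=R.from_quat(t['orientation']).as_matrix()
def ray(u,v,h):
    d=Rm@np.array([(u-K[0,2])/K[0,0],(v-K[1,2])/K[1,1],1]);o=t['origin'];return o+d*(h-o[2])/d[2]
g=cv2.cvtColor(t['color'],6).astype(float)
print(R.from_quat(t['orientation']).as_euler('xyz',degrees=True))
def zz(u,v): return (205+(u+.5)/6-.5,140+(v+.5)/5.6-.5)
# zoom-picture corners
for n,u,v,h in[('deck far-left',107,65,.1),('case far right',647,57,.1),('deck near-left',102,418,.1),('cover NL',337,530,.104),('cover NR',648,529,.104),('cover FR',643,175,.104),('cover FL',337,172,.104),
 ('handle L',408,237,.142),('handle R',598,237,.142),('keeperFL',349,312,.143),('keeperNR',387,378,.143),('rodtip L',30,232,.122),('rodtip R',325,233,.122),('ball',165,220,.18),('fit_a',214,100,.14),('fit_b',154,381,.136)]:
    print(n,(ray(*zz(u,v),h)*1000).round(1))
# depth edges on the deck's left, by row centroid
for nm,mask in [('handle',(z>.135)&(z<.17)),]:
    m=mask.copy();m[:178]=0;m[186:]=0;m[:,:270]=0;m[:,310:]=0
    v,u=np.nonzero(m);q=np.array([ray(a,b,.142) for a,b in zip(u,v)])*1000
    print(nm,q.mean(0),q.min(0),q.max(0),np.polyfit(q[:,1],q[:,0],1))
m=(z>.165)&(z<.3);m[:165]=0;m[190:]=0;m[:,:215]=0;m[:,270:]=0
v,u=np.nonzero(m);q=np.array([ray(a,b,.182) for a,b in zip(u,v)])*1000;print('ball',q.mean(0),len(q),P[m].mean(0))
m=(z>.11)&(z<.16);m[:150]=0;m[225:]=0;m[:,:210]=0;m[:,275:]=0
n,l,st,ce=cv2.connectedComponentsWithStats(m.astype(np.uint8))
for i in range(1,n):
    if st[i,4]>8: print(st[i],(ray(*ce[i],.13)*1000).round(1))
E
```

```text
[-171.76562127   -0.86165694  -89.62298774]
deck far-left [696.3  95.1 100. ]
case far right [ 705.4 -245.3  100. ]
deck near-left [457.9  94.  100. ]
cover NL [385.5 -50.5 104. ]
cover NR [ 387.5 -240.4  104. ]
cover FR [ 623.3 -240.9  104. ]
cover FL [623.5 -49.7 104. ]
handle L [573.2 -91.4 142. ]
handle R [ 574.2 -206.6  142. ]
keeperFL [523.7 -55.8 143. ]
keeperNR [481.1 -78.7 143. ]
rodtip L [577.9 138.7 122. ]
rodtip R [578.9 -41.8 122. ]
ball [576.1  54.1 180. ]
fit_a [663.3  26.8 140. ]
fit_b [478.8  60.9 136. ]
handle [ 574.69684321 -148.7448545   142.        ] [ 566.45306794 -205.68210764  142.        ] [581.02519904 -92.94991035 142.        ] [6.50646562e-03 5.75664646e+02]
ball [573.93219162  55.55229345 182.        ] 30 [0.57255426 0.05525324 0.18960599]
[236 153  10  11  74] [662.9  26.8 130. ]
[210 177  49  12 299] [572.2  47.5 130. ]
[263 196   6  12  64] [503.1 -67.2 130. ]
[227 205   8   8  56] [476.3  60.2 130. ]
```

Emit:
{"op": "step_arm", "data": {"slide": [[0,0,0],[0,0,0],[0,0,0],[17,-26,0],[17,-26,0],[17,-26,0]], "twist": [6.6,6.6,6.6,0,0,0], "jaw": 0, "force": 20}}

```text
time: 0.6
position: [0.2623, -0.5092, 0.2388]
tool_rot: [1.0, -0.001, -0.0, -0.001]
ft_force: [1.2, 0.4, -0.6]
grip_width: 0.0547
```

Emit:
{"op": "step_arm", "data": {"slide": [[17,-25.7,0],[17,-25.7,0],[17,-25.7,0],[17,-25.7,0],[17,-25.7,0],[17,-25.7,0],[17,-25.7,0],[17,-25.7,0],[17,-25.7,0],[17,-25.7,0],[17,-25.7,0],[17,-25.7,0],[17,-25.7,0],[17,-25.7,0],[0,0,0],[0,0,0]], "twist": [0,0,0,0,0,0,0,0,0,0,0,0,0,0,0,0]}}

```text
time: 1.93
position: [0.5009, -0.1491, 0.2392]
tool_rot: [1.0, 0.001, -0.0, -0.0]
ft_force: [0.6, -0.1, 0.2]
grip_width: 0.0006
```

```bash
python3 - <<'E'
from h import *
c=snap('wrist','w1');print(c['camera_matrix'],c['origin'],c['orientation'])
s=snap('side','s1');cv2.imwrite('pics/s1z.png',cv2.resize(s['color'][60:310,120:420],None,fx=2.6,fy=2.4,interpolation=2))
E
```

```text
[[297.31863964   0.         256.51155728]
 [  0.         297.31863964 190.59728616]
 [  0.           0.           1.        ]] [ 0.56707724 -0.14844818  0.38471052] [ 0.70245927 -0.70079618 -0.08779935  0.08790313]
```

View pics/w1.png

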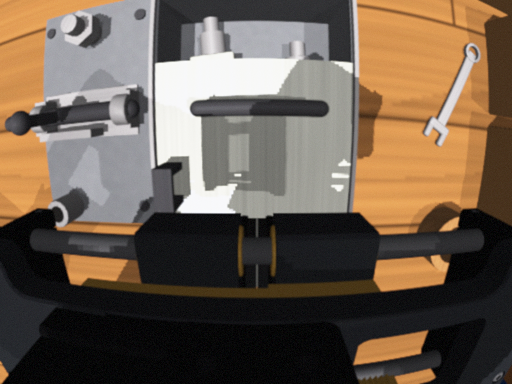

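View pics/s1z.png

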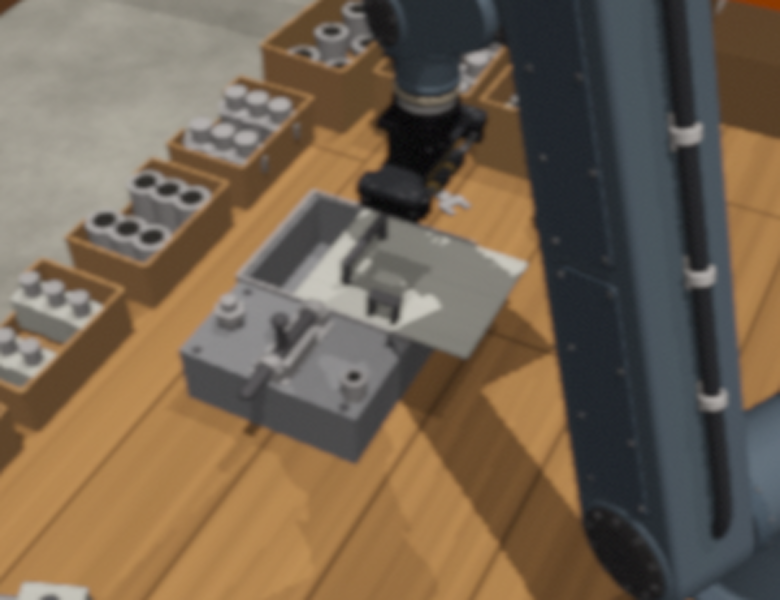

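The wrist view shows the handle bar (192–328, 107) centred on the fingers at column 257. The fingers will go down behind the handle.

Emit:
{"op": "step_arm", "data": {"slide": [[0,0,17],[0,0,17],[0,0,17],[0,0,17],[0,0,17],[0,0,17],[0,0,0],[10,0,0],[10,0,0],[10,0,0],[10,0,0],[7,0,0],[7,0,0],[7,0,0],[7,0,0],[0,0,0]], "twist": [0,0,0,0,0,0,0,0,0,0,0,0,0,0,0,0]}}

```text
time: 3.37
position: [0.5698, -0.1505, 0.1376]
tool_rot: [1.0, -0.0, 0.0, 0.0]
ft_force: [-0.1, 0.1, -1.0]
grip_width: 0.0004
```

Emit:
{"op": "step_arm", "data": {"slide": [[7,0,0],[7,0,0],[7,0,0],[7,0,0],[7,0,0],[7,0,0],[7,0,0],[3,0,0],[2,0,0],[2,0,0],[2,0,0],[0,0,0]], "twist": [0,0,0,0,0,0,0,0,0,0,0,0]}}

```text
time: 4.37
position: [0.6269, -0.1506, 0.1374]
tool_rot: [1.0, -0.0, 0.0, -0.0]
ft_force: [-1.5, 1.7, -0.7]
grip_width: 0.0003
```

Emit:
{"op": "step_arm", "data": {"slide": [[2,0,0],[2,0,0],[2,0,0],[1,0,0],[0,0,0]], "twist": [0,0,0,0,0]}}

```text
time: 4.78
position: [0.6319, -0.1507, 0.1374]
tool_rot: [1.0, -0.0, -0.002, -0.0]
ft_force: [-7.1, 0.8, 2.3]
grip_width: 0.0006
```

Emit:
{"op": "step_arm", "data": {"slide": [[2,0,0],[2,0,0],[0,0,0],[0,0,0]], "twist": [0,0,0,0]}}

```text
time: 5.12
position: [0.6321, -0.1505, 0.1373]
tool_rot: [1.0, 0.0, -0.007, -0.001]
ft_force: [-15.1, 0.2, 7.0]
grip_width: 0.0008
```

The TCP has stopped at x = 0.632, the predicted shut position, with force building up. I'll back off and look.

Emit:
{"op": "step_arm", "data": {"slide": [[-6,0,0],[-10,0,0],[-10,0,0],[0,0,-20],[0,0,-20],[0,0,-20],[0,0,-20],[0,0,-20],[0,0,-5],[-15,0,0],[-15,0,0],[-15,0,0],[0,0,0]], "twist": [0,0,0,0,0,0,0,0,0,0,0,0,0]}}

```text
time: 6.2
position: [0.5648, -0.1507, 0.2422]
tool_rot: [1.0, -0.001, -0.001, 0.0]
ft_force: [-0.2, 0.9, 0.1]
grip_width: 0.0004
```

```bash
python3 - <<'E'
from h import *
c=snap('wrist','w2');t=snap('top','t2')
cv2.imwrite('pics/t2z.png',cv2.resize(t['color'][140:245,205:325],None,fx=6,fy=5.6,interpolation=2))
print(robot.get_obs()['position'],c['origin'],c['orientation'])
E
```

```text
[ 0.56755638 -0.15123549  0.24264401] [ 0.63107851 -0.15025358  0.38772052] [-0.70092699  0.70230832  0.08799775 -0.08786795]
```

View pics/w2.png

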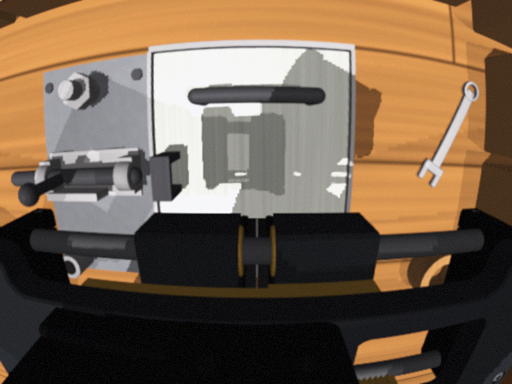

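View pics/t2z.png

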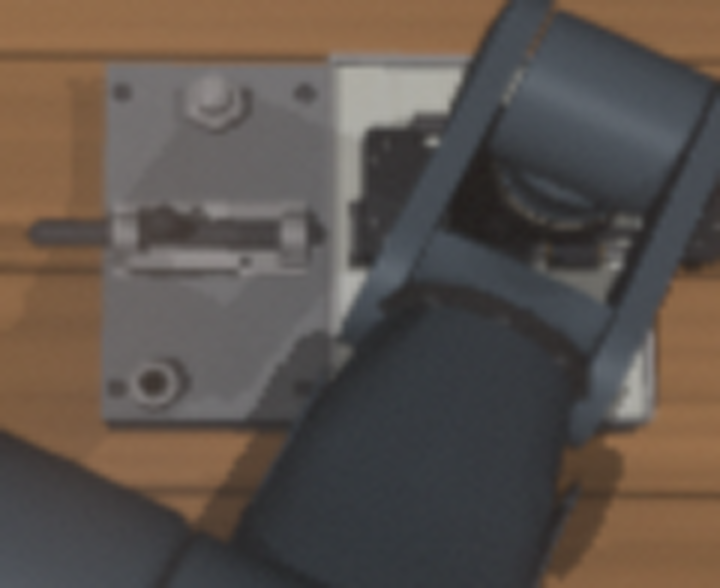

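The cover is flush, and the keeper at (165,177) now lines up with the rod. I'll triangulate the ball from the two wrist views and the top view.

```bash
cat >> h.py <<'E'
def fray(c,u,v):
    K=c['camera_matrix'];a=np.array([u-K[0,2],v-K[1,2]]);r=np.hypot(*a);th=r/K[0,0]
    d=np.r_[a/r*np.sin(th),np.cos(th)];return c['origin'],R.from_quat(c['orientation']).as_matrix()@d
def pray(c,u,v):
    K=c['camera_matrix'];d=np.array([(u-K[0,2])/K[0,0],(v-K[1,2])/K[1,1],1]);return c['origin'],R.from_quat(c['orientation']).as_matrix()@(d/np.linalg.norm(d))
def tri(rs):
    A=0;b=0
    for o,d in rs: M=np.eye(3)-np.outer(d,d);A=A+M;b=b+M@o
    p=np.linalg.solve(A,b);return p*1000,[np.linalg.norm(np.cross(p-o,d))*1000 for o,d in rs]
def onz(r,z): o,d=r;return (o+d*(z-o[2])/d[2])*1000
E
python3 - <<'E'
from h import *
w1=dict(np.load('pics/w1.npz'));w2=dict(np.load('pics/w2.npz'));s=dict(np.load('pics/side0.npz'));t=dict(np.load('pics/top0.npz'))
zs=pray(s,180+240/5,130+300/4.8); zt=pray(t,205+163/6,140+222/5.6)
r=[fray(w1,16,123),fray(w2,28,194),zs,zt]
for k in r: print(onz(k,.182))
print(tri(r[:2]),tri(r),tri(r[2:]))
for n,w,u,v in(('rodnose',w1,143,108),('handle',w1,260,107),('handle2',w2,257,95)):print(n,onz(fray(w,u,v),.142))
cv2.imwrite('pics/w2z.png',cv2.resize(w2['color'][130:230,0:200],None,fx=4,fy=4,interpolation=2))
E
```

```text
[575.55157225  60.37033136 182.        ]
[575.93191316  55.85860759 182.        ]
[572.15627402  53.13903054 182.        ]
[572.95879843  53.66140201 182.        ]
(array([575.59437402,  57.8473749 , 182.24716381]), [np.float64(1.5831741012277287), np.float64(1.5831741012277278)]) (array([573.95855145,  54.63222012, 184.08350125]), [np.float64(2.881813804462128), np.float64(2.450952375495803), np.float64(2.626376043798874), np.float64(1.706747122803107)]) (array([572.46817629,  53.47353451, 182.30277156]), [np.float64(0.4629093696817259), np.float64(0.462909369681815)])
rodnose [577.23838504 -52.31040808 142.        ]
handle [ 574.86741531 -151.20619932  142.        ]
handle2 [ 648.84327255 -150.70114787  142.        ]
```

View pics/w2z.png

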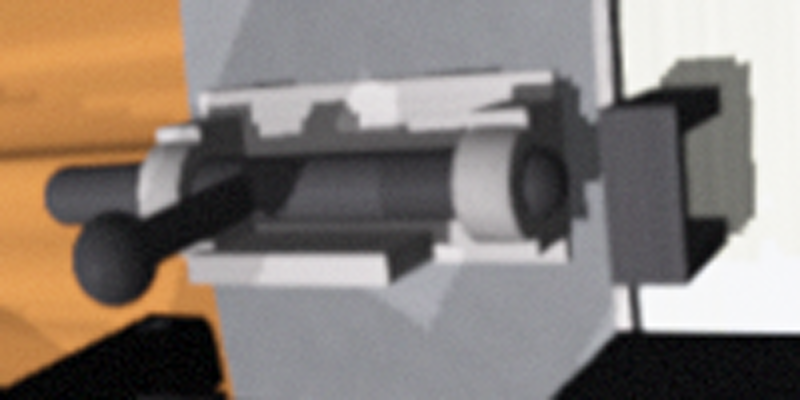

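Emit:
{"op": "step_arm", "data": {"slide": [[1,-21,0],[1,-21,0],[1,-21,0],[1,-21,0],[1,-21,0],[1,-21,0],[1,-20,0],[0,-20,0],[0,-20,0],[0,-20,0],[0,0,0],[0,0,0]], "twist": [0,0,0,0,0,0,0,0,0,0,0,0], "jaw": 55}}

```text
time: 7.3
position: [0.5751, 0.0562, 0.2424]
tool_rot: [1.0, 0.001, 0.001, 0.0]
ft_force: [0.4, -0.5, -0.4]
grip_width: 0.055
```

```bash
python3 - <<'E'
from h import *
c=snap('wrist','w3');s=snap('side','s3');cv2.imwrite('pics/s3z.png',cv2.resize(s['color'][100:260,160:340],None,fx=4.2,fy=3.7,interpolation=2))
E
```

```text
(no output)
```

View pics/w3.png

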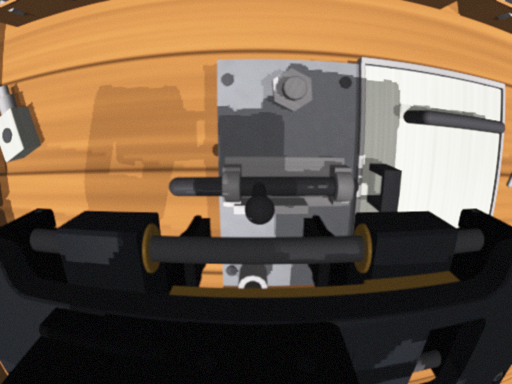

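View pics/s3z.png

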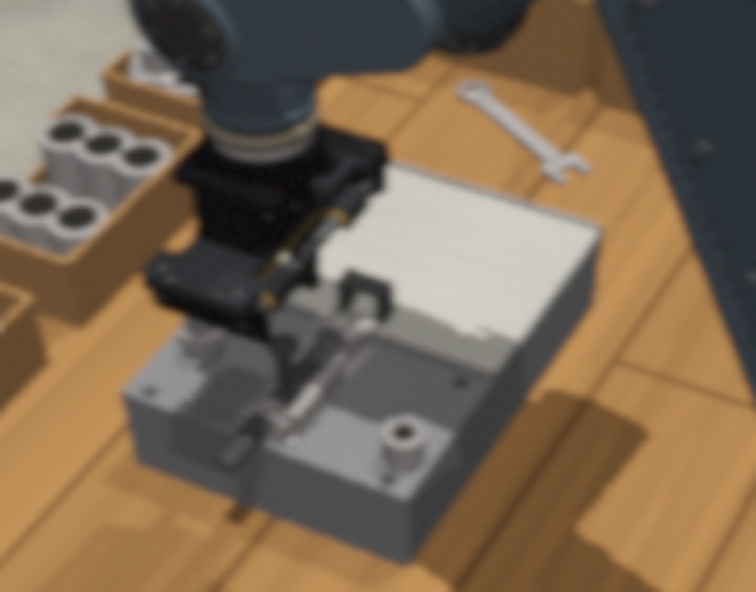

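The ball at (260,209) is centred between the fingers, which are at columns 195 and 320. Descending and gripping.

Emit:
{"op": "step_arm", "data": {"slide": [[0,0,12],[0,0,12],[0,0,12],[0,0,12],[0,0,13],[0,0,0]], "twist": [0,0,0,0,0,0]}}

```text
time: 7.9
position: [0.5727, 0.0541, 0.1792]
tool_rot: [1.0, -0.001, -0.002, -0.0]
ft_force: [-0.7, -0.6, 0.1]
grip_width: 0.055
```

Emit:
{"op": "step_arm", "data": {"slide": [[0,0,0],[0,0,0],[0,0,0],[0,0,0],[0,0,0],[0,0,0]], "twist": [0,0,0,0,0,0], "jaw": 5, "force": 12}}

```text
time: 8.4
position: [0.574, 0.0553, 0.1821]
tool_rot: [1.0, -0.0, 0.0, 0.0]
ft_force: [0.5, -2.2, 0.6]
grip_width: 0.0232
```

Emit:
{"op": "step_arm", "data": {"slide": [[0,4,0],[0,5,0],[0,5,0],[0,5,0],[0,5,0],[0,5,0],[0,5,0],[0,5,0],[0,5,0],[0,3,0],[0,2,0],[0,0,0]], "twist": [0,0,0,0,0,0,0,0,0,0,0,0]}}

```text
time: 9.4
position: [0.5741, 0.0051, 0.182]
tool_rot: [1.0, -0.001, 0.001, 0.0]
ft_force: [1.1, 1.3, 4.5]
grip_width: 0.0209
```

Emit:
{"op": "step_arm", "data": {"slide": [[0,2,0],[0,2,0],[0,2,0],[0,0,0]], "twist": [0,0,0,0]}}

```text
time: 9.73
position: [0.5742, -0.0006, 0.1819]
tool_rot: [1.0, -0.001, 0.001, 0.0]
ft_force: [0.7, 1.6, 5.4]
grip_width: 0.0208
```

Emit:
{"op": "step_arm", "data": {"slide": [[0,2,0],[0,2,0],[0,0,0]], "twist": [0,0,0]}}

```text
time: 9.98
position: [0.5737, -0.0011, 0.1819]
tool_rot: [1.0, -0.001, 0.0, -0.003]
ft_force: [0.9, 10.6, 7.0]
grip_width: 0.0206
```

Emit:
{"op": "step_arm", "data": {"slide": [[0,2,0],[0,0,0],[0,0,0]], "twist": [0,0,0]}}

```text
time: 10.23
position: [0.5733, -0.0013, 0.1818]
tool_rot: [1.0, -0.001, -0.0, -0.004]
ft_force: [0.4, 15.9, 5.5]
grip_width: 0.0207
```

```bash
python3 - <<'E'
from h import *
print(robot.get_obs()['position'],robot.get_obs()['ft_force'])
c=snap('wrist','w4');s=snap('side','s4');cv2.imwrite('pics/s4z.png',cv2.resize(s['color'][100:260,160:340],None,fx=4.2,fy=3.7,interpolation=2))
E
```

```text
[ 0.57326575 -0.00129179  0.18180679] [ 0.35911684 15.87227914  5.46987863]
```

View pics/w4.png

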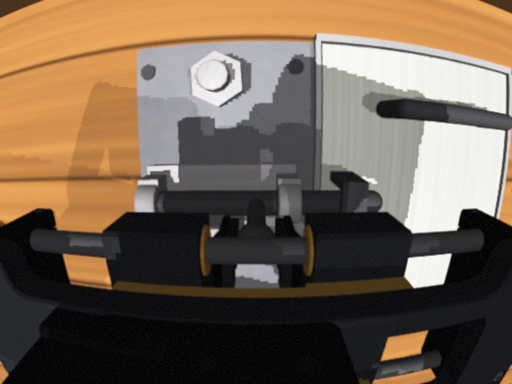

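View pics/s4z.png

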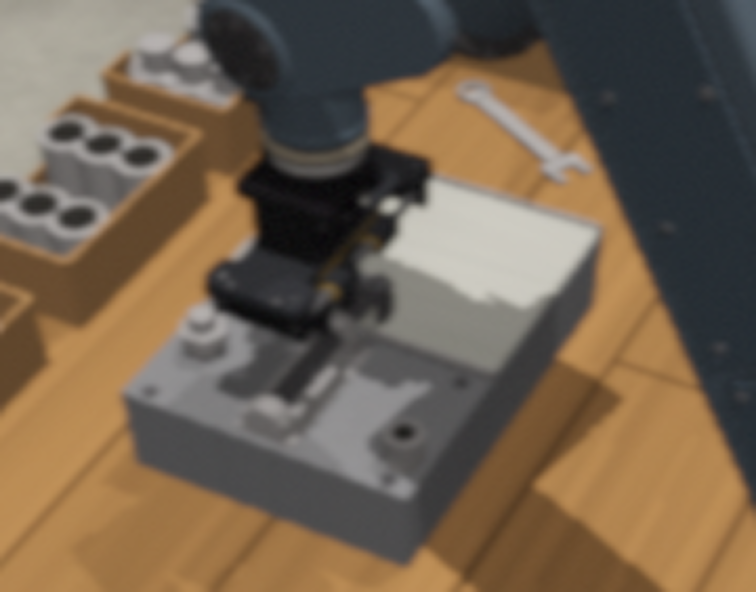

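The rod passes through the keeper with its nose at (375,200), and the force at the stop is 16 N, so the bolt is home. Next I tip the lever along its arc, with the y preload eased slightly.

Emit:
{"op": "step_arm", "data": {"slide": [[0,-3,0],[-8.3,0,1.2],[-8,0,2.3],[-7.7,0,3.4],[-7.1,0,4.4],[-6.4,0,5.4],[0,0,0]], "twist": [0,0,0,0,0,0,0]}}

```text
time: 10.92
position: [0.5336, -0.001, 0.1632]
tool_rot: [1.0, -0.001, -0.002, -0.002]
ft_force: [0.1, 8.2, -1.7]
grip_width: 0.0207
```

Emit:
{"op": "step_arm", "data": {"slide": [[-5.6,0,6.2],[-4.7,0,7],[-3.7,0,7.5],[-2.6,0,8],[-1.5,0,8.2],[-0.2,0,3],[0,0,0]], "twist": [0,0,0,0,0,0,0]}}

```text
time: 11.5
position: [0.5161, -0.0011, 0.1233]
tool_rot: [1.0, -0.001, -0.002, -0.002]
ft_force: [0.9, 7.4, -1.3]
grip_width: 0.0209
```

Emit:
{"op": "step_arm", "data": {"slide": [[0,0,2],[0,0,1],[0,0,0]], "twist": [0,0,0]}}

```text
time: 11.75
position: [0.5161, -0.0011, 0.1221]
tool_rot: [1.0, -0.001, -0.002, -0.002]
ft_force: [-2.1, 8.6, 9.1]
grip_width: 0.0209
```

```bash
python3 - <<'E'
from h import *
c=snap('wrist','w5');print(robot.get_obs()['position'],robot.get_obs()['ft_force'])
E
```

```text
[ 0.51610785 -0.00111707  0.12206188] [-1.05613107  8.69535398  9.03485171]
```

View pics/w5.png

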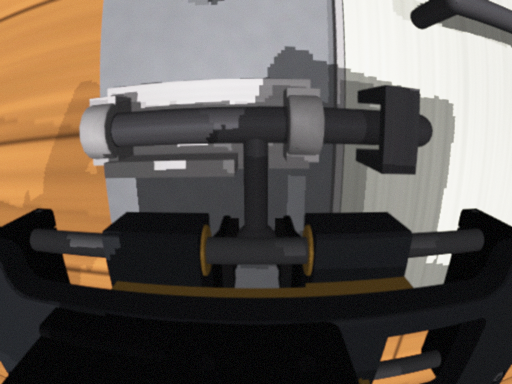

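The lever lies in the notch between the guard's end and the front collar, and pushing down meets the stop at 9 N. Opening and rising.

Emit:
{"op": "step_arm", "data": {"slide": [[0,-2,-2],[0,0,0],[0,0,0],[0,0,0],[0,0,-10],[0,0,-20],[0,0,-20],[0,0,-20],[0,0,-20],[0,0,-20],[-10,0,0],[0,0,0]], "twist": [0,0,0,0,0,0,0,0,0,0,0,0], "jaw": 45}}

```text
time: 12.8
position: [0.5064, -0.0007, 0.2349]
tool_rot: [1.0, -0.0, 0.0, 0.0]
ft_force: [-0.9, -0.4, -0.7]
grip_width: 0.0445
```

```bash
python3 - <<'E'
from h import *
c=snap('wrist','w6');s=snap('side','s6');cv2.imwrite('pics/s6z.png',cv2.resize(s['color'][100:260,160:340],None,fx=4.2,fy=3.7,interpolation=2))
print(robot.get_obs()['position'])
E
```

```text
[ 0.50659061 -0.00052158  0.23333622]
```

View pics/w6.png

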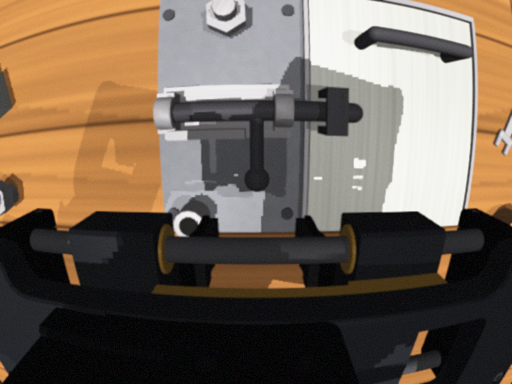

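View pics/s6z.png

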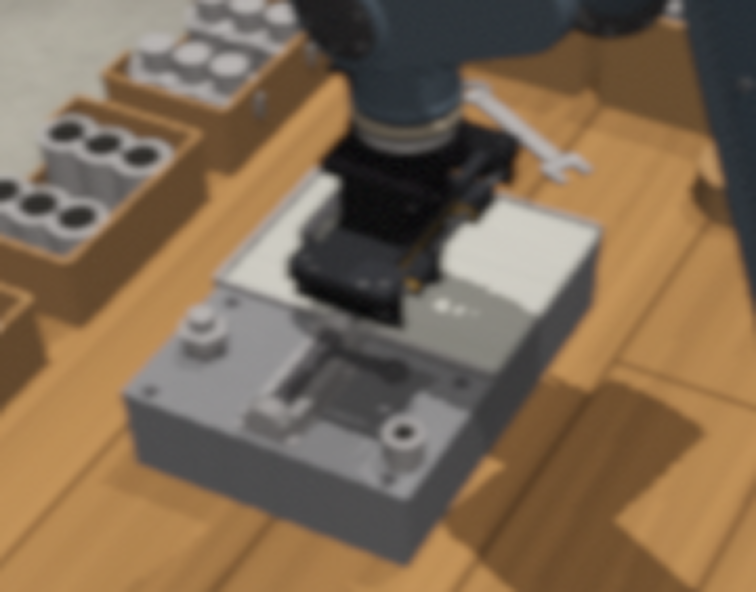

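All fittings are in place. As a check, I'll press on top of the ball with closed fingertips. Flat should mean contact at a tip height of about 0.136.

Emit:
{"op": "step_arm", "data": {"slide": [[6,0,0],[6,0,0],[0,0,0],[0,0,0],[0,0,0],[0,0,0],[0,0,15],[0,0,15],[0,0,15],[0,0,15],[0,0,10],[0,0,5],[0,0,0]], "twist": [0,0,0,0,0,0,0,0,0,0,0,0,0], "jaw": 0}}

```text
time: 13.98
position: [0.5192, -0.0005, 0.158]
tool_rot: [1.0, -0.0, -0.001, -0.0]
ft_force: [-0.3, 0.2, 0.2]
grip_width: 0.0004
```

Emit:
{"op": "step_arm", "data": {"slide": [[0,0,2],[0,0,2],[0,0,2],[0,0,0]], "twist": [0,0,0,0]}}

```text
time: 14.32
position: [0.5204, -0.0007, 0.1533]
tool_rot: [1.0, -0.0, 0.001, 0.0]
ft_force: [0.6, 0.2, -0.3]
grip_width: 0.0005
```

Emit:
{"op": "step_arm", "data": {"slide": [[0,0,2],[0,0,1],[0,0,1],[0,0,0]], "twist": [0,0,0,0]}}

```text
time: 14.65
position: [0.5205, -0.0007, 0.1521]
tool_rot: [1.0, -0.0, 0.001, 0.0]
ft_force: [-4.6, -0.4, 21.1]
grip_width: 0.0006
```

Hard contact with the tip at 0.135, so the lever is flat on its stop. I'll retreat and take a final look.

Emit:
{"op": "step_arm", "data": {"slide": [[0,0,-5],[0,0,-15],[0,0,-20],[0,0,-20],[0,0,-20],[0,0,-20],[0,0,-20],[-10,25,0],[-10,25,0],[-10,25,0],[-10,25,0],[-10,25,0],[-10,25,0],[-10,25,0],[-10,25,0],[0,25,0],[0,25,0],[0,25,0],[0,25,0],[0,0,0]], "twist": [0,0,0,0,0,0,0,0,0,0,0,0,0,0,0,0,0,0,0,0]}}

```text
time: 16.32
position: [0.4402, -0.3056, 0.2693]
tool_rot: [1.0, -0.002, 0.001, 0.002]
ft_force: [0.3, 0.5, 0.1]
grip_width: -0.0002
```

```bash
python3 - <<'E'
from h import *
o=robot.get_obs();print(o['position'],o['ft_force'],o['time'])
t=snap('top','t7');s=snap('side','s7')
cv2.imwrite('pics/t7z.png',cv2.resize(t['color'][140:245,110:385],None,fx=2.9,fy=5.6*.52,interpolation=2))
cv2.imwrite('pics/s7z.png',cv2.resize(s['color'][130:255,180:330],None,fx=5,fy=4.8,interpolation=2))
t0=dict(np.load('pics/top0.npz'));d=cv2.absdiff(t['color'],t0['color']).max(2)
for n,(u,v) in dict(valve=(136,165),fit_c=(137,211),fit_a=(240,158),fit_b=(231,209),spanner=(357,177),tape=(361,232)).items(): print(n,d[v-12:v+12,u-12:u+12].mean())
zs=pray(s,180+0,130)
E
```

```text
[ 0.44022592 -0.30561676  0.26931735] [0.2674006  0.51588043 0.06952813] 16.3167
valve 1.0642361111111112
fit_c 1.1111111111111112
fit_a 1.0711805555555556
fit_b 4.102430555555555
spanner 15.699652777777779
tape 46.77256944444444
```

View pics/t7z.png

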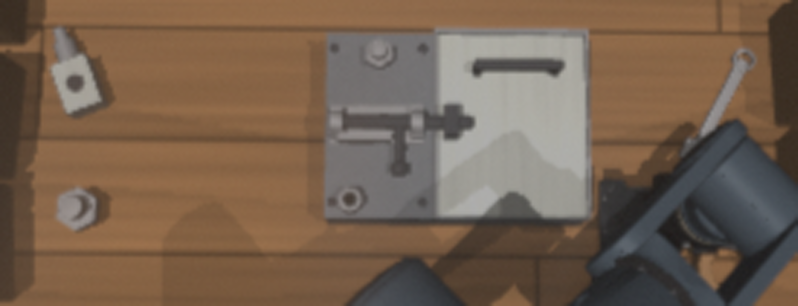

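View pics/s7z.png

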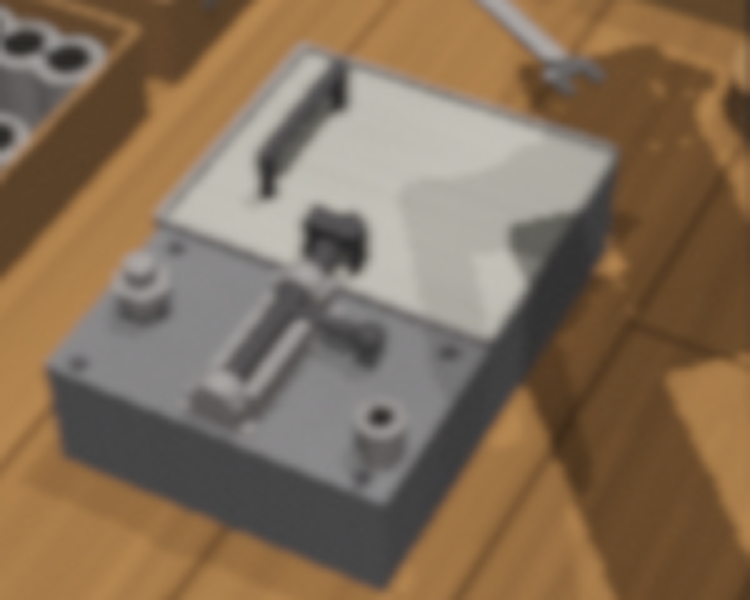

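The final views show the cover shut, the rod through the keeper and the lever flat in its notch. Fittings and bystanders look unmoved; the arm hides only the tape and part of the spanner from above.

```bash
python3 -c "
from rig import robot
print(robot.hand_in())"
```

```text
the job is handed in; nothing more can be done
None
```

The case is put away and the job is handed in, at about 16 s of the 58 s allowed. No verdict was reported.

- **Cover:** I pushed the handle until the cover met its stop. The handle measured x = 0.649 m, against 0.649 m expected when shut.
- **Bolt:** I gripped the lever ball and slid the bolt to its stop, with 16 N of resistance. The last images show the rod through the keeper.
- **Lever:** I tipped it down into the notch and then pressed on the ball as a check. It gave hard contact with the fingertips at z = 0.135 m (21 N on the wrist), against about 0.136 m expected when flat.
- **Loose things:** the valve block and the two hexagon fittings look the same as in the first top image. The sleeve's patch changed slightly, which I put down to shadow, and it sits in the same place in both views. The arm hid the tape and part of the spanner from above in the last picture, so I could not compare those two. I kept the arm well above both.

The wrist-camera and fixed-camera fixes on the ball disagreed by up to 5 mm. I centred on their mean, and the grip closed cleanly at 21–23 mm on the 22 mm ball.

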